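# Discard the used syringes through the sprung flap of the sharps bin

### The job

Throw the two used syringes that lie in the steel tray into the sharps bin, one at a time: push the bin's sprung flap down, hold it open while you let the syringe drop through the slot, then let the flap close behind it before you fetch the other. Leave the tweezers in the tray and the fresh syringe on the mouse pad, between tray and bin, where they are.

Things in the scene. Friction and masses are not known exactly. Their poses are not given: they have to be found in the camera images.
- sharps_bin: White plastic sharps bin, grey lid, fixed, 200 x 230 x 210 mm (x, y, height); origin at the centre of its underside, z up. Inside 170 x 200 mm, floor 5 mm up. The flat lid (14 mm thick) has a central slot, 120 mm along x by 180 mm along y, filled by the flap; hinge ears near y = +98 and -98 mm at the slot's +x edge stand 5 mm above the lid. Stands left or right, the tray on the other half.
- slot_centre (a point): Centre of the slot at the level of the lid's top, 210 mm above the worktop; axes as the bin's.
- flap (a joint): Angle of the bin's aluminium flap (rad): 0 shut, 1.45 fully open. 116 mm along x, 176 along y, 4 thick; shut, its top lies 2 mm below the lid's top. Hinged along the slot's +x edge (60 mm from slot_centre), it swings down into the bin. A spring shuts it: 0.1 N m when shut, 0.2 N m wide open (1 N at the free edge, 5 N at 40 mm from the hinge); a syringe's weight does not open it.
- flap_edge (a point): Middle of the free edge of the flap, on its top face; at the slot's -x side when shut. Moves with the flap.
- tray: Shallow steel instrument tray, fixed, 270 x 260 mm over its flanged rim, rim 14 mm high, floor 3 mm above the worktop; origin at the centre of its underside, z up.
- syringe_1: Used syringe in the tray, 121 mm long along its y (needle end +y, plunger -y), about along the tray's y; 22 mm wide and high at the flange (y = -32 mm), tapering to the needle end; 16 g. Grasp across its middle. Origin: middle of its length and width, 11 mm off its axis (underside as first laid; it may have rolled about its length, so its z need not point up).
- syringe_2: The other used syringe in the tray, alike.
- syringe_fresh: Fresh syringe of the same kind lying on the thin mouse pad between tray and bin, to be left alone.
- tweezers_tray: Thin steel tweezers, 121 mm long, 14 mm wide, 10 mm high, lying in the tray near its +y rim along the tray's x, to be left alone. Origin at the centre of the underside.
There are look-alikes about, which are no part of the job. What is shaped like the syringe_1 but yellow is not meant.

How it is judged:
By the outcome, as a careful person would: the job done as asked, in the order asked, and still so for the second after the job is handed in, with the robot touching nothing.
It also fails if it takes over 72 s, if anything falls off the work surface, if the arm or the gripper's body presses on something with over 40 N, if the wrist force passes 120 N, or if a joint passes its speed limit or range.

### The arm

A 6-joint arm with a two-finger parallel gripper is mounted at the origin on a cart in front of the work surface, level with it; the furniture and walls round the work are solid. World frame = base frame: x ahead of the robot, y to its left, z up, the work surface at z = 0. Lengths are in mm, angles in rad, forces in N, time in s.
With the tool pointing down it reaches from about 400 to 925 mm from the base axis. Payload 12.5 kg.
Tool frame: the origin (TCP) lies midway between the tips of the shut fingers; the grasp point (between the pads) lies 19 mm behind it (env.pinch_z is the z of the grasp point in the tool frame, in mm); z points along the fingers, y is the line along which they close (so a half turn about z gives the same grasp; the last joint's range is limited). The gripper opens to 95 mm and grips with 3 to 60 N. Pads are 20 mm wide; open, the fingers measure 119 mm over their backs; the gripper's body (75 mm by 180 mm) begins 59 mm behind the grasp point.
Start: joints at [1.123, 0.491, 1.559, -0, 1.092, -0.106], TCP at [209.475, 588.873, 176.061] pointing down, gripper open.
Joint ranges: [-3.1, 3.1], [-0.84, 2.19], [0.05, 2.79], [-1.13, 4.28], [0.06, 2.93], [-2.69, 2.69]. Speed limits (rad/s): [2.22, 2.22, 2.79, 3.14, 3.14, 3.14].

### API

Orientations are given as [roll, pitch, yaw] about the fixed x, y, z axes, in that order (R = Rz(yaw) Ry(pitch) Rx(roll)).
In Python, from cell import env, eyes gives the robot as it stands.
- The arm moves only by the shell command python3 -m inch 'ROWS'. ROWS is JSON, a list of rows, each a list of 3 entries, a list of its own where there are three numbers: the shift along the tool's x, y, z in units of 60 mm (1.0 is 60 mm), then the turn about the tool's z in units of 5 degrees (1.0 is 5 degrees), then the closure, from -1 (fully open) to 1 (shut). In form: [[[tx, ty, tz], turn, claw], ...]. A call has exactly 10 rows; each row shifts and turns the commanded pose from where the row before left it, along the tool's axes as they then stand; what a row does not reach is not made up. A row lasts 1/8 s, in which the tool goes at most 62.5 mm and 10.7 degrees, less where a joint would pass 70% of its speed; a pose out of reach is approached as far as the arm can. A call is refused whole if a number of a shift passes 1 or a number of a turn 1, either way. A call with a gripper value outside its range is refused whole. The fingers move at their own pace and stop on an object; the grip force is fixed at half the most. Time passes only in rows, so rows that do not move let the fingers close, or fill a call up. It gives the time, the measured TCP pose, the force, the opening and the grip force at its end, in the units of the state.
- env.state(): the state, without advancing time (a new reading comes with each control period).
- eyes.read_camera(name): name is "scene" or "top"; returns a dict with "pixels" (480x640x3 uint8, red, green, blue), "fx", "fy", "cx", "cy" (pixels), "extrinsics" (4x4, takes a point from world to camera coordinates). Camera axes: x right, y down, z forward; pixel columns grow to the right and rows downward; lengths in mm; the calibration is good to about 2 mm. A picture is of the moment at which its call begins. There is no depth.
- env.job_done(): hands the job in; it is judged then, once.
Trained networks look in a picture, given as the dict that the camera call returned (one of the last four; its "shot" number tells which), for a name from the list of things; names that differ only in an ending like _2 or _b are one class to them, and where a whole thing is asked for, a point or a joint stands for the part that bears it (a point fixed in the world has none). Each returns a list of dicts, best first, with "score" (0 to 1); they miss things now and then, are a little off and sometimes report something else, mostly with a low value. They report only what shows in the picture. A call takes as long as a camera call. They do not tell look-alikes from the thing itself.
- eyes.boxes_of(name, picture): "centre" ([row, column] in pixels, amid what is visible of it).
- eyes.cut_out(name, picture): "mask" (480x640 bool, what is visible of it) and "centre" ([row, column] in pixels, amid what is visible of it).
- eyes.spot_point(name, picture): "centre" ([row, column] in pixels: a listed point, or the origin of a listed thing).
The state is a dict: "t": time; "joints": joint angles; "qvel": joint speeds; "tau": joint torques, N m; "eef_pos": TCP position; "tcp_rot": TCP orientation; "ft_force": force on the tool from outside, world axes, zero at the start; "moment": the same for the moment, N m; "opening": opening from 0.0 (shut) to 1.0 (fully open); "grip_force": force on a finger pad.
Only numpy, scipy, OpenCV 4.12 (cv2) and the standard library are available. Lean on these libraries where they do the work, as an engineer would, in place of code of your own. Each camera call takes 0.05 s, during which the arm holds its last target. There are 200 camera calls.

## Working session

There is one attempt and no reset: what is moved stays moved. The work goes in short steps, Python scripts to look and compute and a shell command to move; the robot and the scene stay as the last step left them, time stands still between calls to the robot, and variables do not carry over. Pictures are saved under pics/ and viewed, at most 10 in all, crops included, and the job is handed in when it is done.

```bash
ls; mkdir -p pics; cat > h.py <<'E'
import numpy as np, cv2
from cell import env, eyes
def P(pic):
    E=np.array(pic["extrinsics"]);K=np.array([[pic["fx"],0,pic["cx"]],[0,pic["fy"],pic["cy"]],[0,0,1]]);return K@E[:3]
def tri(pa,a,pb,b):
    X=cv2.triangulatePoints(P(pa),P(pb),np.array([[a[1]],[a[0]]],float),np.array([[b[1]],[b[0]]],float));return (X[:3]/X[3]).ravel()
def atz(pic,rc,z):
    M=P(pic);H=np.c_[M[:,0],M[:,1],M[:,2]*z+M[:,3]];w=np.linalg.solve(H,[rc[1],rc[0],1]);return w[:2]/w[2]
def save(pic,n,crop=None,s=1):
    im=pic["pixels"][...,::-1]
    if crop: r0,r1,c0,c1=crop;im=im[r0:r1,c0:c1]
    cv2.imwrite(f"pics/{n}.png",cv2.resize(im,None,fx=s,fy=s,interpolation=cv2.INTER_CUBIC))
E
python3 - <<'E'
from h import *
np.set_printoptions(precision=1,suppress=True)
ps=[eyes.read_camera(n) for n in("top","scene")]
for p,n in zip(ps,("top","scene")):
    save(p,n+"0"); E=np.array(p["extrinsics"]); print(n,p["fx"],(-E[:3,:3].T@E[:3,3]))
    for k in("syringe_1","tray","sharps_bin","slot_centre","flap_edge","tweezers_tray"):
        print(k,[(np.round(d["centre"],1).tolist(),round(d["score"],2)) for d in eyes.spot_point(k,p)])
print(env.state(),env.pinch_z)
E
```

```text
pics
top 565.4885857736562 [-293.5 -186.1 1656.9]
syringe_1 [([275.6, 364.8], 0.72), ([287.9, 480.6], 0.67)]
tray [([258.1, 362.4], 0.77), ([249.9, 360.0], 0.34)]
sharps_bin [([257.1, 205.7], 0.91)]
slot_centre [([223.9, 191.2], 0.84)]
flap_edge [([238.1, 190.1], 0.9), ([273.7, 365.5], 0.34)]
tweezers_tray [([267.8, 330.2], 0.42)]
scene 612.4390871075668 [-739.6 -937.1 1215.1]
syringe_1 [([353.8, 460.4], 0.75), ([292.6, 346.7], 0.55), ([276.1, 367.3], 0.43)]
tray [([287.3, 354.8], 0.66)]
sharps_bin []
slot_centre [([178.6, 222.0], 0.9)]
flap_edge [([181.8, 209.7], 0.57)]
tweezers_tray [([279.2, 324.1], 0.57)]
{'t': 0.7, 'joints': array([ 1.1,  0.5,  1.6, -0. ,  1.1, -0.1]), 'qvel': array([ 0.,  0., -0., -0., -0., -0.]), 'tau': array([ -0. , -61.2, -25.8,   0.1,   0. ,  -0. ]), 'eef_pos': array([209.5, 588.9, 176.1]), 'tcp_rot': array([3.1, 0. , 2.8]), 'ft_force': array([ 0.3, -0.5,  0.4]), 'moment': array([0., 0., 0.]), 'grip_force': 0.0, 'opening': 0.9984923525933693} -18.8
```

View pics/top0.png

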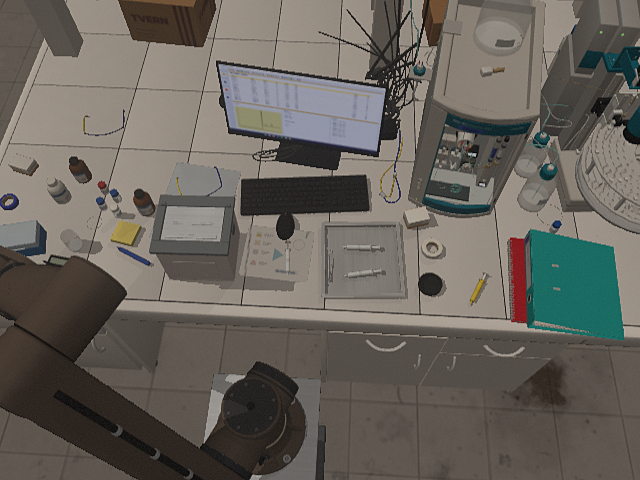

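View pics/scene0.png

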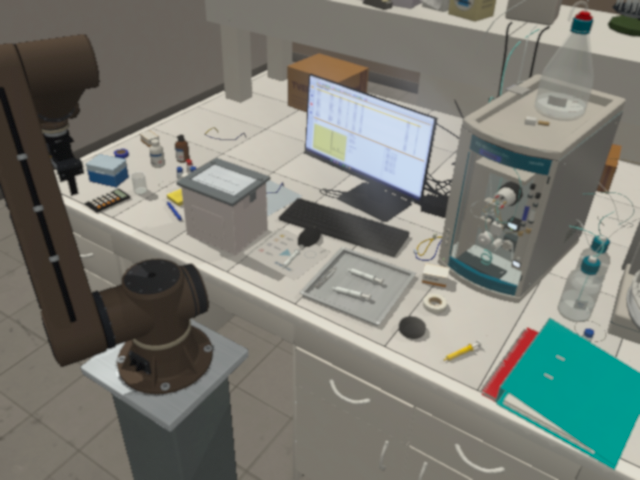

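The top view has two clear syringes in the tray at (r247,c363) and (r273,c365). Things that could be taken for them:
- fresh syringe on the mouse pad at (260,290)
- yellow one at (288,480)
- tweezers at (267,330)

The bin is on the left, lid centre at about (224,191). In the scene view the tray syringes are at (278,365) and (294,352), and the fresh one is at about (255,290). I choose the two in the tray.

```bash
python3 - <<'E'
from h import *
np.set_printoptions(precision=1,suppress=True)
a,b=eyes.read_camera("top"),eyes.read_camera("scene")
save(a,"crop",(190,310,140,420),2.8)
def ends(m):
    pts=np.argwhere(m).astype(float);c=pts.mean(0);v=np.linalg.svd(pts-c,full_matrices=False)[2][0];t=(pts-c)@v;return c,v,t.min(),t.max(),len(pts)
for p,n in((a,"top"),(b,"scene")):
    for d in eyes.cut_out("syringe_1",p):
        c,v,lo,hi,k=ends(d["mask"]);e=[c+v*lo,c+v*hi]
        print(n,"syr",c,round(d["score"],2),k,"ends",*e,"world z13",*[atz(p,q,13) for q in (c,*e)])
    print([(np.array(d["centre"]),round(d["score"],2)) for d in eyes.boxes_of("syringe_1",p)])
    for k,z in(("tray",14),("flap",208),("tweezers_tray",8)):
        for d in eyes.cut_out(k,p)[:1]:
            q=cv2.boxPoints(cv2.minAreaRect(np.argwhere(d["mask"]).astype(np.float32)));print(n,k,round(d["score"],2),*[atz(p,x,z) for x in q])
s=[eyes.spot_point(k,p)[0]["centre"] for k in("slot_centre","flap_edge") for p in(a,b)]
print("slot",tri(a,s[0],b,s[1]),atz(a,s[0],210),atz(b,s[1],210),"edge",tri(a,s[2],b,s[3]),atz(a,s[2],208),atz(b,s[3],208))
E
```

```text
top syr [246.4 360.7] 0.45 174 ends [246.1 345. ] [246.7 379. ] world z13 [ 590.7 -266.8] [ 588.7 -214.9] [ 593.  -326.9]
top syr [285.8 478.8] 0.45 136 ends [272. 486.] [300.9 470.8] world z13 [ 470.  -644.4] [ 519.9 -671.4] [ 416.5 -615.5]
[(array([243.5, 361.5]), 0.66), (array([284.2, 478.5]), 0.6), (array([273.1, 364.6]), 0.55)]
top tray 0.98 [ 679.6 -127.2] [ 406.  -142.9] [ 420.9 -406.6] [ 695.6 -410.3]
top flap 0.73 [595.3 346.1] [475.3 327.1] [477.5 144.9] [597.2 157.5]
scene syr [350.6 462.2] 0.66 171 ends [342.6 479.3] [358.1 446.1] world z13 [ 463.2 -644.3] [ 518.5 -671.3] [ 412.8 -619.7]
scene syr [292.3 351. ] 0.6 186 ends [288.2 334. ] [296.7 369.1] world z13 [ 495.3 -275.9] [ 482.  -223.9] [ 509.2 -330.1]
scene syr [204.5 224.1] 0.57 6434 ends [166.  196.3] [242.5 251.6] world z13 [645.4 348.9] [796.9 623.2] [520.8 123.4]
scene syr [275.9 366.6] 0.52 115 ends [270.5 352.2] [281.3 381.2] world z13 [ 590.1 -275.5] [ 587.1 -225.1] [ 593.1 -325.4]
[(array([352.6, 461. ]), 0.78), (array([275.1, 366.9]), 0.67), (array([291.5, 349.6]), 0.66)]
scene tray 0.7 [695.  -41.2] [ 396.2 -150.7] [ 415.6 -453.9] [ 694.5 -391.7]
scene flap 0.72 [598.4 397.2] [473.5 320.5] [473.7 103.4] [592.3 163.7]
scene tweezers_tray 0.5 [ 514.7 -159.5] [ 465.5 -160.7] [ 459.1 -176. ] [ 507.8 -175.1]
slot [531.4 237.6 210.9] [530.  238.9] [534.5 238.2] edge [475.  242.4 216.1] [481.7 243.4] [482.4 252.6]
```

View pics/crop.png

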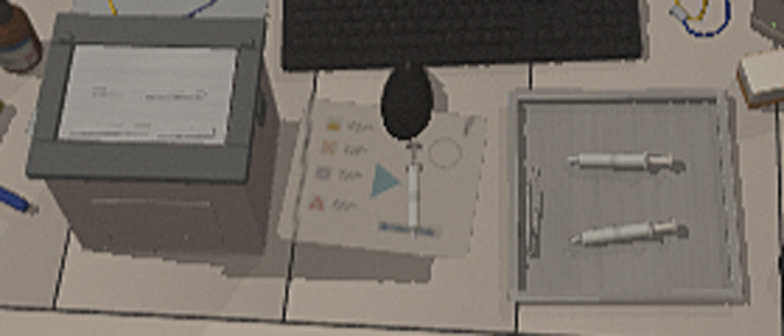

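The crop shows both used syringes in the tray, clear and with needles to the left (+y): far one at crop (625,161), near one at crop (633,233) and slightly turned. The tweezers are at crop (535,210). The fresh syringe is on the pad at crop (413,190). The choice holds.

```bash
python3 - <<'E'
from h import *
np.set_printoptions(precision=1,suppress=True)
a,b=eyes.read_camera("top"),eyes.read_camera("scene")
c=lambda x,y:(190+y/2.8-.3,140+x/2.8-.3)
for n,q,z in(("lid front",[(27,178),(245,181)],210),("slot quad",[(75,43),(240,48),(225,145),(58,138)],208),("near",[(578,241),(688,228)],13),("far",[(568,161),(686,163)],13)):
    print(n,*[atz(a,c(*p),z) for p in q])
A=eyes.boxes_of("syringe_1",a);B=eyes.boxes_of("syringe_1",b)
for d in A:
  for e in B:
    X=tri(a,d["centre"],b,e["centre"])
    if np.linalg.norm(atz(a,d["centre"],13)-atz(b,e["centre"],13))<40: print(X,atz(a,d["centre"],13),atz(b,e["centre"],13))
E
```

```text
lid front [427.9 350.5] [437.1 126.1]
slot quad [594.4 332.6] [598.2 153.8] [478.9 153.1] [477.3 328.4]
near [ 481.2 -222.5] [ 504.8 -348.2]
far [ 584.3 -207.1] [ 589.4 -345.6]
[ 478.4 -288.4   32.5] [ 489.2 -290.8] [ 496.8 -277. ]
[ 614.1 -253.5  -16.2] [ 591.  -247.2] [ 589.6 -272.4]
```

```bash
python3 -m inch '[[[0,0,-1],1,-1],[[0,0,-1],1,-1],[[0,0,-1],1,-1],[[0,0,0],1,-1],[[0,0,0],1,-1],[[0,0,0],1,-1],[[0,0,0],1,-1],[[0,0,0],1,-1],[[0,0,0],1,-1],[[0,0,0],1,0.05]]'
```

```text
t: 2.95
eef_pos: [209.4, 588.8, 356.0]
tcp_rot: [-3.142, -0.0, 1.924]
ft_force: [-0.1, -0.5, -0.1]
opening: 0.942
grip_force: 0.0
```

```bash
python3 -m inch '[[[0,0,0],0.9,0.05],[[0,0,0],0.9,0.05],[[0,0,0],0.9,0.05],[[0,0,0],0.9,0.05],[[-0.9,0.36,0],0,0.05],[[-0.9,0.36,0],0,0.05],[[-0.9,0.36,0],0,0.05],[[-0.9,0.36,0],0,0.05],[[-0.9,0.36,0],0,0.05],[[-0.9,0.36,0],0,0.05]]' && python3 -m inch '[[[-0.9,0.36,0],0,0.05],[[-0.9,0.36,0],0,0.05],[[-0.9,0.36,0],0,0.05],[[-0.9,0.36,0],0,0.05],[[-0.9,0.36,0],0,0.05],[[-0.9,0.36,0],0,0.05],[[-0.9,0.36,0],0,0.05],[[-0.9,0.36,0],0,0.05],[[-0.9,0.36,0],0,0.05],[[-0.9,0.36,0],0,0.05]]'
```

```text
t: 4.2
eef_pos: [353.0, 268.9, 356.2]
tcp_rot: [3.141, -0.0, 1.613]
ft_force: [1.0, 0.0, 0.5]
opening: 0.476
grip_force: 0.0
t: 5.45
eef_pos: [591.7, -261.7, 356.0]
tcp_rot: [3.141, -0.0, 1.613]
ft_force: [-0.2, -0.7, -0.5]
opening: 0.474
grip_force: 0.0
```

```bash
python3 -m inch '[[[-0.1,0,1],0,0.05],[[0,0,1],0,0.05],[[0,0,1],0,0.05],[[0,0,1],0,0.05],[[0,0,0.5],0,0.05],[[0,0,0],0,0.05],[[0,0,0],0,0.05],[[0,0,0],0,0.05],[[0,0,0],0,0.05],[[0,0,0],0,0.05]]'; python3 - <<'E'
from h import *
a=eyes.read_camera("top");b=eyes.read_camera("scene")
A=a["pixels"][200:320,310:430,::-1];B=b["pixels"][210:330,290:410,::-1]
cv2.imwrite("pics/near.png",cv2.resize(np.hstack([A,B]),None,fx=3.3,fy=3.3,interpolation=cv2.INTER_CUBIC))
for n,p in(("top",a),("scene",b)):
  for d in eyes.boxes_of("syringe_1",p): print(n,np.round(d["centre"],1),round(d["score"],2),atz(p,d["centre"],13))
E
```

```text
t: 6.7
eef_pos: [591.6, -265.8, 86.6]
tcp_rot: [3.141, 0.0, 1.613]
ft_force: [0.8, -0.4, -0.3]
opening: 0.469
grip_force: 0.0
top [283.8 477.8] 0.71 [ 476.66987808 -641.78055915]
top [222.2 181.5] 0.57 [649.13751749 339.09293078]
top [272. 363.] 0.54 [ 497.65435747 -276.17563909]
top [245.1 358. ] 0.4 [ 594.99111811 -257.63288815]
scene [349.8 457.9] 0.72 [ 459.2952314  -633.70456496]
scene [277.1 361.3] 0.68 [ 575.34883381 -264.95726891]
scene [292.7 352.9] 0.46 [ 497.13432492 -281.3795114 ]
```

View pics/near.png

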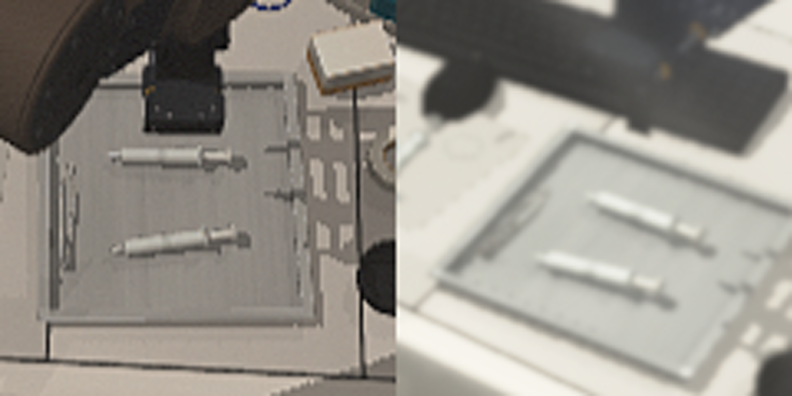

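The left view shows the open gripper above and behind the far syringe, which runs from crop (108,155) to (245,162). The near one and the tweezers are clear of the fingers. Descending and gripping.

```bash
python3 -m inch '[[[0,-0.05,0.7],0,0.05],[[0,0,0.4],0,0.05],[[0,0,0.2],0,0.05],[[0,0,0.06],0,0.05],[[0,0,0],0,0.05],[[0,0,0],0,1],[[0,0,0],0,1],[[0,0,0],0,1],[[0,0,0],0,1],[[0,0,0],0,1]]'
```

```text
t: 8.15
eef_pos: [588.5, -265.9, 4.4]
tcp_rot: [3.142, -0.0, 1.613]
ft_force: [-0.6, 0.1, 1.0]
opening: 0.022
grip_force: 0.0
```

```bash
python3 - <<'E'
from h import *
print(env.state()["opening"],env.state()["grip_force"])
a=eyes.read_camera("top");b=eyes.read_camera("scene")
A=a["pixels"][200:320,310:430,::-1];B=b["pixels"][210:330,290:410,::-1]
cv2.imwrite("pics/near2.png",cv2.resize(np.hstack([A,B]),None,fx=3.3,fy=3.3,interpolation=cv2.INTER_CUBIC))
E
```

```text
0.02235212882152362 0.0
```

View pics/near2.png

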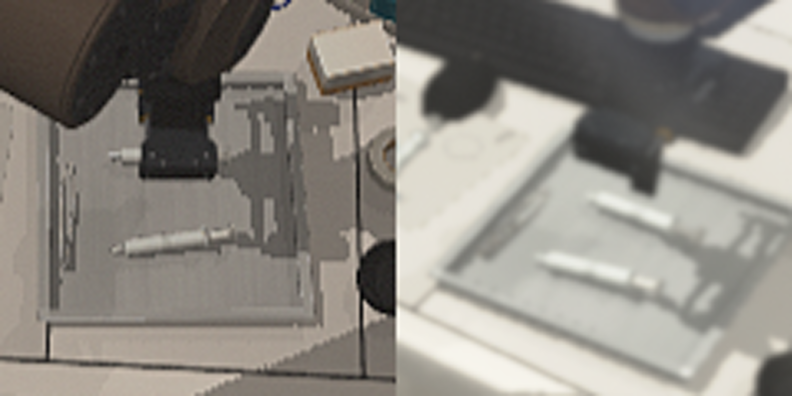

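```bash
python3 - <<'E'
from h import *
np.set_printoptions(precision=1,suppress=True)
a=eyes.read_camera("top");b=eyes.read_camera("scene")
s=env.state();print(s["eef_pos"],s["joints"],s["ft_force"])
for p in(a,b):
  v=P(p)@np.r_[s["eef_pos"],1];print("tcp px (row,col)",v[1]/v[2],v[0]/v[2])
  for d in eyes.cut_out("syringe_1",p):
    if d["mask"].sum()<400: print(d["centre"],d["score"],[atz(p,d["centre"],z) for z in (5,14,25)])
# scene: visible fingertip bottom
print(atz(b,(268.5,365.5),4))
E
```

```text
[ 588.5 -265.9    4.4] [-0.5  0.7  1.6  0.   0.8 -0.6] [0.3 0.5 0.5]
tcp px (row,col) 248.1925543162802 360.2953084627646
[281.9, 480.7] 0.69 [array([ 487.6, -653.8]), array([ 483.4, -651.2]), array([ 478.2, -648.1])]
[271.4, 366.0] 0.63 [array([ 504.2, -286.3]), array([ 499.9, -285.7]), array([ 494.5, -285. ])]
[243.8, 348.6] 0.37 [array([ 602.5, -226.7]), array([ 597.6, -226.5]), array([ 591.6, -226.2])]
tcp px (row,col) 277.1633541891192 363.4901282834279
[274.5, 364.5] 0.72 [array([ 601. , -262.2]), array([ 591. , -267.3]), array([ 578.8, -273.4])]
[293.2, 349.0] 0.66 [array([ 496.6, -268.6]), array([ 487.4, -273.5]), array([ 476.2, -279.6])]
[350.7, 458.9] 0.63 [array([ 465.7, -635.2]), array([ 456.7, -637.5]), array([ 445.8, -640.2])]
[ 630.1 -249.2]
```

```bash
python3 - <<'E'
from h import *
b=eyes.read_camera("scene");a=eyes.read_camera("top")
A=a["pixels"][220:290,330:400,::-1];B=b["pixels"][235:305,325:395,::-1]
cv2.imwrite("pics/zoom.png",cv2.resize(np.hstack([A,B]),None,fx=5.7,fy=5.7,interpolation=cv2.INTER_CUBIC))
E
```

```text
(no output)
```

View pics/zoom.png

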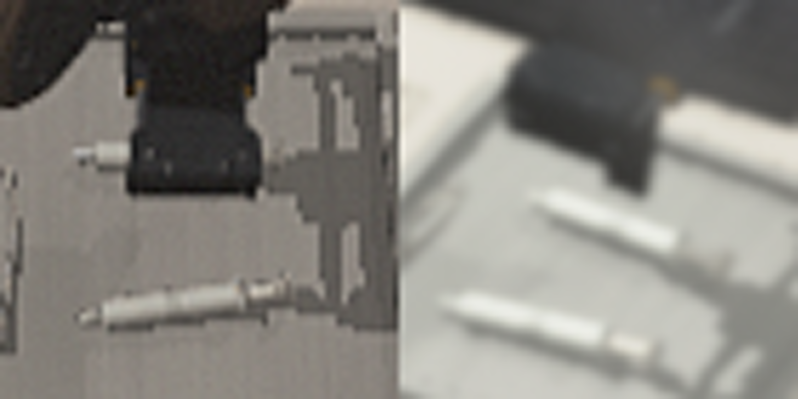

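```bash
python3 - <<'E'
from h import *
b=eyes.read_camera("scene");a=eyes.read_camera("top")
pr=lambda p,X:(lambda v:np.round([v[1]/v[2],v[0]/v[2]],1))(P(p)@np.r_[X,1])
for X in ([588.5,-266,4],[588.5,-266,24],[588.5,-266,34],[620,-266,4],[591.6,-266,86.6],[591.6,-266,106]): print(X,pr(b,X),pr(a,X))
I=b["pixels"].astype(int).sum(2)
print("scene cols 358-372, rows 258-290");print(I[258:290,358:373])
E
```

```text
[588.5, -266, 4] [277.3 363.5] [248.2 360.3]
[588.5, -266, 24] [272.3 364. ] [245.4 360.7]
[588.5, -266, 34] [269.7 364.2] [243.9 360.9]
[620, -266, 4] [272.1 368.5] [239.9 360.5]
[591.6, -266, 86.6] [255.7 365.9] [235.2 361.9]
[591.6, -266, 106] [250.6 366.4] [232.2 362.3]
scene cols 358-372, rows 258-290
[[160 163 169 174 175 182 185 195 200 208 216 275 388 494 558]
 [158 162 169 175 177 181 180 184 191 197 207 259 344 429 488]
 [159 160 170 183 190 183 179 183 186 192 206 247 315 374 416]
 [178 170 173 185 190 184 181 180 182 189 208 263 341 388 397]
 [267 233 198 181 181 178 177 179 181 189 225 308 406 455 448]
 [410 361 290 217 179 169 175 176 177 193 246 355 462 514 511]
 [522 479 393 279 193 167 170 172 175 191 263 387 490 542 551]
 [573 541 456 324 214 171 168 170 173 195 281 410 512 560 570]
 [586 563 488 364 249 192 175 170 172 201 300 439 534 572 579]
 [590 574 518 427 344 288 242 204 185 214 325 462 549 575 580]
 [595 583 554 510 472 432 373 308 258 270 371 488 557 578 580]
 [617 599 581 566 554 531 493 439 388 383 451 528 568 581 581]
 [664 642 619 602 590 578 559 531 50
[... 524 characters left out ...]
5 604]
 [543 536 524 506 479 453 432 423 419 421 441 468 501 528 527]
 [553 550 544 539 527 509 495 482 458 435 426 421 428 450 462]
 [565 562 556 551 547 545 542 533 517 497 478 448 417 413 421]
 [571 570 568 565 561 560 559 554 548 539 524 499 456 420 408]
 [577 574 577 577 573 574 569 562 556 552 546 534 506 462 423]
 [574 577 580 582 582 581 574 566 561 558 561 561 547 515 473]
 [576 580 581 585 587 583 580 575 570 570 573 576 571 556 529]
 [580 583 585 585 585 586 583 580 579 580 585 585 583 577 565]
 [584 586 588 588 588 585 584 582 583 587 589 586 586 582 575]
 [587 587 588 587 586 584 582 584 586 591 590 589 586 581 577]
 [590 590 590 589 586 585 586 586 588 591 589 586 584 583 584]]
```

The zoom shows the shut fingertip at scene (269,365) with tray visible between it and the syringe. The tips look about 35 mm higher than the reported TCP. I'll open and test this with a small descent while watching the force.

```bash
python3 -m inch '[[[0,0,0],0,0.05],[[0,0,0],0,0.05],[[0,0,0],0,0.05],[[0,0,0],0,0.05],[[0,0,0],0,0.05],[[0,0,0.02],0,0.05],[[0,0,0.02],0,0.05],[[0,0,0.03],0,0.05],[[0,0,0],0,0.05],[[0,0,0],0,0.05]]'; python3 - <<'E'
from h import *
b=eyes.read_camera("scene")
for d in eyes.cut_out("syringe_1",b): print(d["centre"],d["mask"].sum())
E
```

```text
t: 9.9
eef_pos: [588.4, -265.9, 0.2]
tcp_rot: [3.142, -0.0, 1.613]
ft_force: [0.7, 0.4, 0.2]
opening: 0.474
grip_force: 0.0
[351.5, 464.0] 205
[271.2, 356.4] 70
[292.2, 347.9] 212
```

No contact at a reported z of 0.2, so the reported z is off. I'll go on down in steps, watching the force.

```bash
python3 -m inch '[[[0,0,0.05],0,0.05],[[0,0,0.05],0,0.05],[[0,0,0.05],0,0.05],[[0,0,0.05],0,0.05],[[0,0,0.05],0,0.05],[[0,0,0],0,0.05],[[0,0,0],0,0.05],[[0,0,0],0,0.05],[[0,0,0],0,0.05],[[0,0,0],0,0.05]]'; python3 - <<'E'
from h import *
b=eyes.read_camera("scene")
I=b["pixels"].astype(int).sum(2)
print(I[255:290,352:376:2])
E
```

```text
t: 11.25
eef_pos: [588.5, -265.9, -14.7]
tcp_rot: [3.141, -0.0, 1.613]
ft_force: [0.9, 0.1, -0.5]
opening: 0.477
grip_force: 0.0
[[203 203 209 215 221 229 232 229 227 238 282 540]
 [186 203 213 223 221 235 230 229 227 233 289 555]
 [175 192 213 232 224 240 230 226 232 232 299 554]
 [168 176 198 219 218 234 224 229 252 232 304 540]
 [158 165 177 195 201 218 211 229 265 233 304 510]
 [151 155 166 175 185 198 199 236 268 232 283 450]
 [148 151 157 164 173 183 195 232 255 228 263 385]
 [148 147 152 156 162 173 187 218 228 216 277 378]
 [145 147 148 153 158 166 175 199 204 208 324 432]
 [167 151 148 152 157 166 170 183 191 208 367 499]
 [251 182 154 152 167 172 164 180 185 208 403 539]
 [396 294 192 154 169 174 172 188 188 210 434 560]
 [535 452 302 174 163 168 204 273 216 222 454 569]
 [643 590 439 209 153 157 261 401 316 260 472 573]
 [688 677 546 244 149 156 297 496 441 370 506 577]
 [687 700 610 269 151 157 314 536 531 493 549 578]
 [641 680 613 275 148 157 335 552 570 558 574 581]
 [544 607 557 261 151 164 377 581 587 579 581 579]
 [463 501 472 234 151 170 436 645 623 582 582 577]
 [452 439 391 210 150 175 473 684 675 617 591 574]
 [500 458 371 222 161 177 470 684 699 673 624 563]
 [538 505 432 321 228 188 435 643 686 695 658 534]
 [549 534 503 444 347 246 386 547 632 675 653 525]
 [546 543 539 516 455 357 366 451 525 603 600 537]
 [543 549 552 542 518 462 414 416 439 503 524 522]
 [549 559 560 553 544 523 491 456 425 430 460 469]
 [561 570 569 561 555 543 536 513 478 432 427 423]
 [570 574 571 571 562 536 539 543 526 484 430 408]
 [570 575 574 574 564 516 513 538 543 531 467 410]
 [561 570 574 574 571 532 483 499 541 555 513 441]
 [554 562 575 576 577 565 494 455 511 555 547 502]
 [554 563 575 578 582 582 535 461 467 521 538 535]
 [565 574 580 580 585 586 567 516 457 464 487 526]
 [581 583 583 586 586 588 580 563 496 442 433 483]
 [623 601 591 590 589 586 585 585 548 486 432 438]]
```

```bash
python3 -m inch '[[[0,0,0.05],0,0.05],[[0,0,0.05],0,0.05],[[0,0,0.05],0,0.05],[[0,0,0.05],0,0.05],[[0,0,0],0,0.05],[[0,0,0],0,0.05],[[0,0,0],0,0.05],[[0,0,0],0,0.05],[[0,0,0],0,0.05],[[0,0,0],0,0.05]]'; python3 - <<'E'
from h import *
b=eyes.read_camera("scene")
I=b["pixels"].astype(int).sum(2)
print(I[270:290,352:376:2])
E
```

```text
t: 12.55
eef_pos: [588.5, -265.9, -26.8]
tcp_rot: [3.142, -0.0, 1.613]
ft_force: [0.3, 1.0, 0.4]
opening: 0.476
grip_force: 0.0
[[575 450 309 171 166 169 198 230 194 234 478 576]
 [599 568 442 198 156 160 269 355 290 279 497 577]
 [534 569 476 209 149 162 355 498 430 379 522 578]
 [460 495 428 198 148 168 433 612 549 489 553 577]
 [453 437 360 182 146 173 472 674 648 578 577 574]
 [501 457 341 175 148 173 464 679 690 662 619 556]
 [537 503 384 184 150 165 430 639 683 693 657 531]
 [550 530 428 206 149 162 377 544 629 675 653 521]
 [546 540 461 255 161 161 330 448 525 603 600 534]
 [543 550 503 357 232 188 338 414 438 501 524 519]
 [546 560 547 467 355 281 400 454 424 430 461 465]
 [555 564 563 523 446 394 468 512 478 429 424 423]
 [556 559 563 527 469 452 507 544 524 485 429 406]
 [552 551 555 533 486 461 500 536 544 530 467 407]
 [549 548 551 547 533 486 458 497 540 556 512 440]
 [551 550 555 560 567 532 450 448 512 557 546 502]
 [551 558 567 571 581 567 491 437 461 520 538 535]
 [561 570 576 580 587 580 544 486 444 459 486 526]
 [580 580 581 585 588 585 573 544 483 426 430 479]
 [623 602 590 589 588 587 582 578 535 435 407 433]]
```

```bash
python3 -m inch '[[[0,0,0.05],0,0.05],[[0,0,0.05],0,0.05],[[0,0,0.04],0,0.05],[[0,0,0],0,0.05],[[0,0,0],0,0.05],[[0,0,0],0,1],[[0,0,0],0,1],[[0,0,0],0,1],[[0,0,0],0,1],[[0,0,0],0,1]]'
```

```text
t: 13.85
eef_pos: [588.4, -265.9, -35.2]
tcp_rot: [-3.142, -0.0, 1.613]
ft_force: [-0.3, 1.2, -0.5]
opening: 0.196
grip_force: 29.9
```

Gripped: opening 0.196 at 30 N. The true tip height is about the reading plus 40 mm. I'll lift, then carry to the bin.

```bash
python3 -m inch '[[[0,0,-0.5],0,1],[[0,0,-0.9],0,1],[[0,0,-0.9],0,1],[[0,0,-0.9],0,1],[[0,0,-0.9],0,1],[[0,0,-0.9],0,1],[[0.7,-0.05,0],0,1],[[0.8,-0.06,0],0,1],[[0.8,-0.06,0],0,1],[[0.8,-0.06,0],0,1]]' && python3 -m inch '[[[0.8,-0.05,0],0,1],[[0.8,-0.05,0],0,1],[[0.8,-0.05,0],0,1],[[0.8,-0.05,0],0,1],[[0.8,-0.05,0],0,1],[[0.8,-0.05,0],0,1],[[0.5,-0.04,0],0,1],[[0,0,0],0,1],[[0,0,0],0,1],[[0,0,0],0,1]]'; python3 - <<'E'
from h import *
np.set_printoptions(precision=1,suppress=True)
a=eyes.read_camera("top");b=eyes.read_camera("scene")
for n,p in(("t",a),("s",b)):
  for d in eyes.cut_out("syringe_1",p): print(n,np.array(d["centre"]),d["mask"].sum(),round(d["score"],2))
A=a["pixels"][130:330,120:320,::-1];B=b["pixels"][90:290,130:330,::-1]
cv2.imwrite("pics/bin1.png",cv2.resize(np.hstack([A,B]),None,fx=2,fy=2,interpolation=cv2.INTER_CUBIC))
E
```

```text
t: 15.1
eef_pos: [566.3, -79.2, 264.8]
tcp_rot: [-3.142, -0.0, 1.613]
ft_force: [0.7, 0.1, -0.0]
opening: 0.198
grip_force: 29.9
t: 16.35
eef_pos: [533.2, 235.2, 264.9]
tcp_rot: [3.142, 0.0, 1.612]
ft_force: [1.0, -0.2, -0.6]
opening: 0.196
grip_force: 29.9
t [273.6 363.7] 205 0.73
t [283.6 481.9] 187 0.56
t [203.8 206.4] 32 0.39
t [255.9 361.3] 5843 0.24
s [291.1 351.6] 196 0.67
s [350.9 460.3] 203 0.56
s [152.6 227.1] 62 0.44
```

View pics/bin1.png

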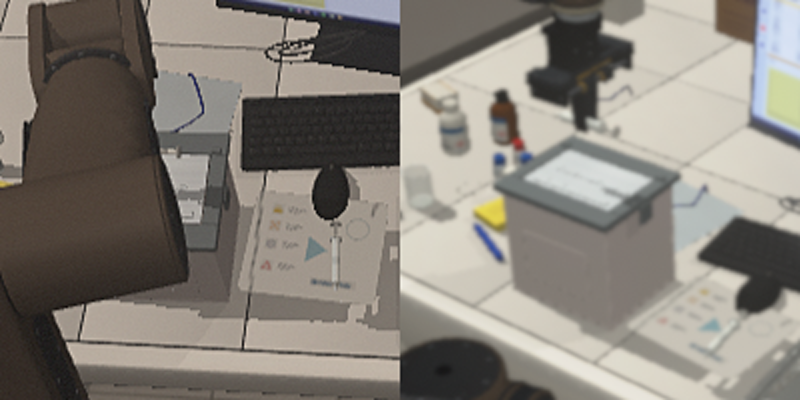

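The scene view shows the syringe held across the fingers at scene (152,226), above the bin. The flap is shut and the lid is clear. Checking the tip height against the lid by projection.

```bash
python3 - <<'E'
from h import *
b=eyes.read_camera("scene")
for X in ([533,235,265],[533,235,305],[533,235,210],[474,240,208],[594,240,208]): v=P(b)@np.r_[X,1];print(X,v[1]/v[2],v[0]/v[2])
print(b["pixels"].astype(int).sum(2)[140:185:1,212:236:2])
E
```

```text
[533, 235, 265] 164.3316106514027 223.37226969840606
[533, 235, 305] 153.07666763490704 222.5626776325721
[533, 235, 210] 179.37663970786332 224.45449073999643
[474, 240, 208] 187.11263325268115 211.01653320909668
[594, 240, 208] 171.85598546881045 235.49050424303516
[[148 217 165 135 135 140 147 151 326 508 531 529]
 [148 224 169 133 133 138 143 152 346 560 586 586]
 [201 289 192 136 134 141 148 155 353 579 607 608]
 [350 409 241 138 137 141 145 155 353 583 612 610]
 [518 515 282 137 137 138 145 156 356 583 611 605]
 [623 582 317 140 137 140 145 157 356 583 609 590]
 [661 625 348 143 137 139 149 155 357 582 601 569]
 [650 634 371 146 138 149 174 167 353 568 587 581]
 [585 598 386 151 137 192 287 242 352 541 588 617]
 [509 533 382 155 138 257 433 389 407 519 593 634]
 [493 487 365 158 137 282 515 521 525 535 582 635]
 [543 508 381 171 136 268 508 562 584 533 551 631]
 [584 559 435 193 139 232 454 526 559 501 518 619]
 [598 590 492 240 149 209 407 479 503 468 491 598]
 [600 598 538 326 214 227 423 474 465 443 461 555]
 [601 599 560 440 364 321 486 533 470 435 458 514]
 [601 590 542 52
[... 763 characters left out ...]
637 642 645 645 642 630 600 549 472]
 [638 641 641 639 638 641 648 649 651 643 626 575]
 [631 642 642 640 641 641 646 649 654 655 654 638]
 [624 638 644 642 643 645 645 649 654 658 659 658]
 [614 627 637 640 645 648 648 649 651 654 658 661]
 [618 614 622 621 641 650 651 651 652 653 656 658]
 [632 621 612 600 630 648 653 654 654 653 652 654]
 [641 636 623 612 618 638 646 652 655 654 654 654]
 [643 645 639 636 626 630 629 638 649 648 654 653]
 [642 645 645 646 643 635 615 608 627 630 651 655]
 [636 642 647 648 649 645 627 612 612 623 647 656]
 [628 646 648 647 647 648 642 634 623 618 626 647]
 [626 646 651 649 648 648 647 645 634 603 586 602]
 [617 634 648 650 647 648 646 646 634 581 534 527]]
```

```bash
python3 -m inch '[[[0,0,0.8],0,1],[[0,0,0.7],0,1],[[0,0,0.15],0,1],[[0,0,0.15],0,1],[[0,0,0.15],0,1],[[0,0,0.15],0,1],[[0,0,0.15],0,1],[[0,0,0.15],0,1],[[0,0,0.15],0,1],[[0,0,0],0,1]]'; python3 - <<'E'
from h import *
b=eyes.read_camera("scene")
B=b["pixels"][110:260,160:310,::-1]
cv2.imwrite("pics/bin2.png",cv2.resize(B,None,fx=3.5,fy=3.5,interpolation=cv2.INTER_CUBIC))
print(env.state()["ft_force"],env.state()["grip_force"])
E
```

```text
t: 17.85
eef_pos: [532.2, 236.0, 110.8]
tcp_rot: [-3.139, 0.0, 1.613]
ft_force: [-2.2, -0.4, 0.8]
opening: 0.196
grip_force: 32.2
[-2.7478352   0.09993114 -0.15228322] 32.16502076360484
```

View pics/bin2.png

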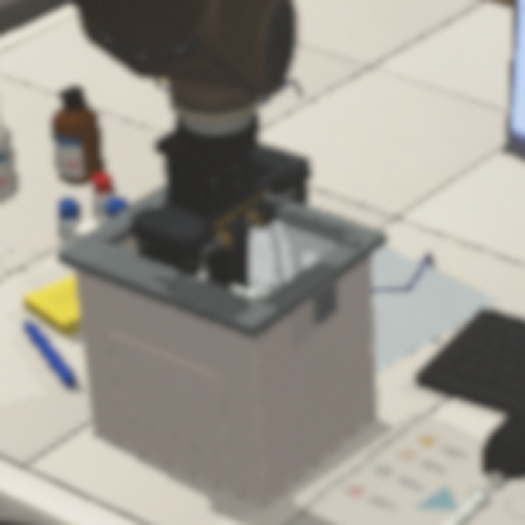

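The flap is pushed steeply open at crop (280,255), with the fingers inside the slot and the gripper body clear of the lid. Releasing here.

```bash
python3 -m inch '[[[0,0,0],0,0.05],[[0,0,0],0,0.05],[[0,0,0],0,0.05],[[0,0,0],0,0.05],[[0,0,0],0,0.05],[[0,0,0],0,0.05],[[0,0,0],0,0.05],[[0,0,0],0,0.05],[[0,0,0],0,0.05],[[0,0,0],0,0.05]]' && python3 -m inch '[[[0,0,-0.2],0,0.05],[[0,0,-0.2],0,0.05],[[0,0,-0.3],0,0.05],[[0,0,-0.4],0,0.05],[[0,0,-0.5],0,0.05],[[0,0,-0.9],0,0.05],[[0,0,-0.3],0,0.05],[[0,0,0],0,0.05],[[0,0,0],0,0.05],[[0,0,0],0,0.05]]'; python3 - <<'E'
from h import *
b=eyes.read_camera("scene")
B=b["pixels"][110:260,160:310,::-1]
cv2.imwrite("pics/bin3.png",cv2.resize(B,None,fx=3.5,fy=3.5,interpolation=cv2.INTER_CUBIC))
for d in eyes.cut_out("syringe_1",b): print(np.array(d["centre"]),d["mask"].sum(),round(d["score"],2))
E
```

```text
t: 19.15
eef_pos: [533.0, 236.2, 111.8]
tcp_rot: [-3.142, -0.0, 1.613]
ft_force: [-3.8, -0.7, -0.4]
opening: 0.476
grip_force: 1.3
t: 20.4
eef_pos: [532.8, 236.1, 278.9]
tcp_rot: [-3.14, 0.0, 1.613]
ft_force: [0.2, -0.1, -0.3]
opening: 0.476
grip_force: 0.0
[291.6 347.6] 142 0.7
[355.2 459.4] 203 0.49
```

View pics/bin3.png

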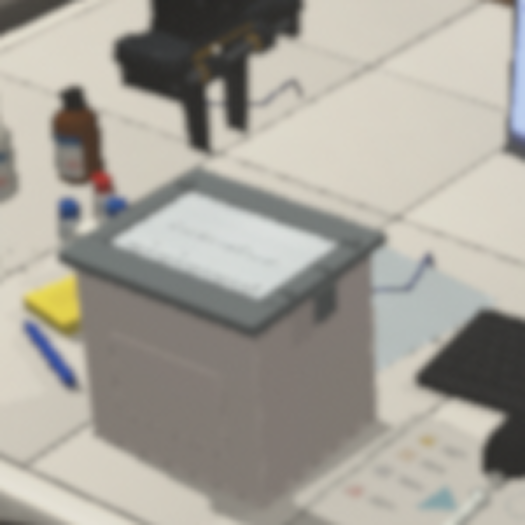

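The flap is shut again, the lid is clear and the syringe has left the gripper, so it is inside. Re-measuring the near one.

```bash
python3 - <<'E'
from h import *
np.set_printoptions(precision=1,suppress=True)
for n in("top","scene","top","scene"):
  p=eyes.read_camera(n)
  for d in eyes.cut_out("syringe_1",p):
    q=np.argwhere(d["mask"]).astype(float)
    if len(q)>300: continue
    W=np.array([atz(p,x,13) for x in q])
    if abs(W.mean(0)-[493,-280]).max()>40: continue
    v=np.linalg.svd(W-W.mean(0),full_matrices=False)[2][0];t=(W-W.mean(0))@v
    print(n,W.mean(0),"yaw",np.degrees(np.arctan2(v[1],v[0]))%180,W.mean(0)+v*t.min(),W.mean(0)+v*t.max())
E
python3 -m inch '[[[0,0,0],-0.95,0.05],[[0,0,0],-0.95,0.05],[[-0.91,-0.27,0],0,0.05],[[-0.91,-0.27,0],0,0.05],[[-0.91,-0.27,0],0,0.05],[[-0.91,-0.27,0],0,0.05],[[-0.91,-0.27,0],0,0.05],[[-0.91,-0.27,0],0,0.05],[[-0.91,-0.27,0],0,0.05],[[-0.91,-0.27,0],0,0.05]]'
```

```text
top [ 494.6 -265. ] yaw 101.98081387611535 [ 486.1 -225.4] [ 503.7 -308.1]
scene [ 495.4 -274.6] yaw 103.63657027075135 [ 482.6 -222. ] [ 508.9 -330.3]
top [ 496.1 -272.4] yaw 102.06427493073141 [ 485.3 -221.7] [ 508.7 -331.3]
scene [ 497.2 -283.2] yaw 102.57555242901523 [ 485.  -228.8] [ 507.7 -330.6]
t: 22.15
eef_pos: [496.1, -219.8, 280.0]
tcp_rot: [3.141, 0.0, 1.779]
ft_force: [0.5, 0.8, -0.6]
opening: 0.474
grip_force: 0.0
```

```bash
python3 -m inch '[[[-0.88,-0.19,0],0,0.05],[[0,0,0.9],0,0.05],[[0,0,0.9],0,0.05],[[0,0,0.9],0,0.05],[[0,0,0.9],0,0.05],[[0,0,0.6],0,0.05],[[0,0,0],0,0.05],[[0,0,0],0,0.05],[[0,0,0],0,0.05],[[0,0,0],0,0.05]]' && python3 -m inch '[[[0,0,0.4],0,0.05],[[0,0,0.3],0,0.05],[[0,0,0.2],0,0.05],[[0,0,0.05],0,0.05],[[0,0,0],0,0.05],[[0,0,0],0,1],[[0,0,0],0,1],[[0,0,0],0,1],[[0,0,0],0,1],[[0,0,0],0,1]]'
```

```text
t: 23.4
eef_pos: [496.6, -272.3, 29.0]
tcp_rot: [3.14, 0.001, 1.779]
ft_force: [-0.1, -0.0, 0.4]
opening: 0.476
grip_force: 0.0
t: 24.65
eef_pos: [496.3, -272.0, -29.0]
tcp_rot: [3.141, 0.0, 1.779]
ft_force: [0.1, 0.2, 3.3]
opening: 0.198
grip_force: 30.0
```

Gripped, but a bit high at reading -29. I'll regrip 6 mm lower so the tips, not the syringe, meet the flap.

```bash
python3 -m inch '[[[0,0,0],0,0.2],[[0,0,0],0,0.2],[[0,0,0.05],0,0.2],[[0,0,0.05],0,0.2],[[0,0,0],0,0.2],[[0,0,0],0,1],[[0,0,0],0,1],[[0,0,0],0,1],[[0,0,0],0,1],[[0,0,0],0,1]]'
```

```text
t: 25.9
eef_pos: [496.2, -272.0, -35.2]
tcp_rot: [3.142, -0.0, 1.779]
ft_force: [0.6, -0.3, 1.0]
opening: 0.197
grip_force: 30.1
```

```bash
python3 -m inch '[[[0,0,-0.5],0,1],[[0,0,-0.9],0,1],[[0,0,-0.9],0,1],[[0,0,-0.9],0,1],[[0,0,-0.9],0.95,1],[[0,0,-0.9],0.95,1],[[0.93,0.11,0],0,1],[[0.93,0.11,0],0,1],[[0.93,0.11,0],0,1],[[0.93,0.11,0],0,1]]' && python3 -m inch '[[[0.93,0.11,0],0,1],[[0.93,0.11,0],0,1],[[0.93,0.11,0],0,1],[[0.93,0.11,0],0,1],[[0.93,0.11,0],0,1],[[0,0,0],0,1],[[0,0,0],0,1],[[0,0,0],0,1],[[0,0,0],0,1],[[0,0,0],0,1]]'; python3 - <<'E'
from h import *
np.set_printoptions(precision=1,suppress=True)
for n in("top","scene"):
  p=eyes.read_camera(n)
  for d in eyes.cut_out("syringe_1",p): print(n,np.array(d["centre"]),d["mask"].sum(),round(d["score"],2))
E
```

```text
t: 27.15
eef_pos: [512.8, -46.1, 264.8]
tcp_rot: [-3.142, -0.0, 1.613]
ft_force: [1.7, -1.0, -0.6]
opening: 0.197
grip_force: 30.0
t: 28.4
eef_pos: [534.5, 231.7, 265.0]
tcp_rot: [3.141, -0.0, 1.612]
ft_force: [0.4, 1.3, -0.7]
opening: 0.196
grip_force: 30.0
top [286.6 477.7] 183 0.56
scene [350.6 460.8] 250 0.67
```

The tray now shows no syringes. Next is the same push and release as before, with a small y correction.

```bash
python3 -m inch '[[[0.07,-0.03,0.8],0,1],[[0,0,0.7],0,1],[[0,0,0.15],0,1],[[0,0,0.15],0,1],[[0,0,0.15],0,1],[[0,0,0.15],0,1],[[0,0,0.15],0,1],[[0,0,0.15],0,1],[[0,0,0.15],0,1],[[0,0,0],0,1]]' && python3 -m inch '[[[0,0,0],0,0.05],[[0,0,0],0,0.05],[[0,0,0],0,0.05],[[0,0,0],0,0.05],[[0,0,0],0,0.05],[[0,0,0],0,0.05],[[0,0,0],0,0.05],[[0,0,0],0,0.05],[[0,0,0],0,0.05],[[0,0,0],0,0.05]]' && python3 -m inch '[[[0,0,-0.2],0,0.05],[[0,0,-0.2],0,0.05],[[0,0,-0.3],0,0.05],[[0,0,-0.4],0,0.05],[[0,0,-0.5],0,0.05],[[0,0,-0.9],0,0.05],[[0,0,-0.3],0,0.05],[[0,0,0],0,0.05],[[0,0,0],0,0.05],[[0,0,0],0,0.05]]'; python3 - <<'E'
from h import *
a=eyes.read_camera("top");b=eyes.read_camera("scene")
A=a["pixels"][150:330,250:430,::-1];B=b["pixels"][110:290,160:340,::-1]
cv2.imwrite("pics/end.png",cv2.resize(np.hstack([A,B]),None,fx=2.2,fy=2.2,interpolation=cv2.INTER_CUBIC))
E
```

```text
t: 29.85
eef_pos: [531.5, 236.2, 110.8]
tcp_rot: [-3.139, 0.0, 1.613]
ft_force: [-2.6, 0.3, 0.7]
opening: 0.195
grip_force: 32.2
t: 31.1
eef_pos: [532.4, 236.4, 111.8]
tcp_rot: [3.142, -0.0, 1.613]
ft_force: [-3.4, -0.2, -0.0]
opening: 0.474
grip_force: 1.3
t: 32.35
eef_pos: [532.2, 236.3, 278.8]
tcp_rot: [-3.14, 0.0, 1.613]
ft_force: [-0.5, 0.0, -0.0]
opening: 0.474
grip_force: 0.0
```

View pics/end.png

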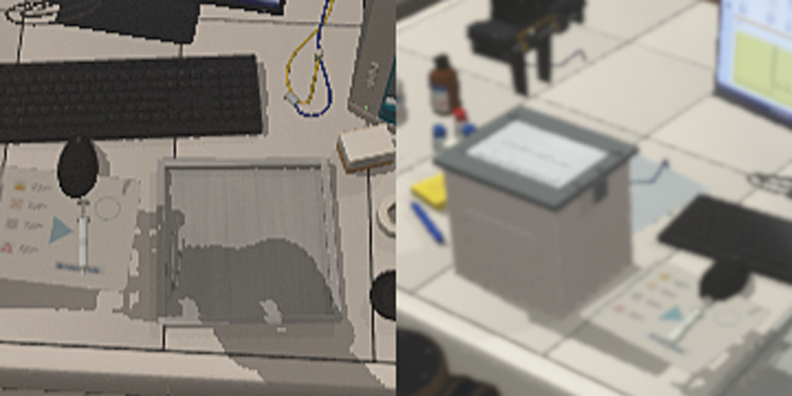

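Both syringes are gone from the tray. The tweezers at left crop (178,260) and the fresh syringe at (83,235) look unmoved, the flap is shut, and the gripper is empty and clear.

```bash
python3 -c "
from cell import env
print(env.job_done())"
```

```text
the job is handed in; nothing more can be done
None
```

Both used syringes went into the sharps bin one at a time, with the flap shut after each; the tweezers and the fresh syringe were left in place, and the job was handed in at about 32 s (the first grasp closed on nothing because the tool's reported height was about 40 mm too low, which I corrected).

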